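Load a bellows element through the spring flap of a trap test well

TASK

Take the bronze bellows element out of the wooden rest block and load it into the grey test well: push the spring flap in the well's top open with it, lower it upright by feel into the socket inside and press it firmly home for a moment with about 10 N, then let go and draw out so that the flap swings shut over it. Nowhere bear on the well, its flap or its socket with more than 30 N, and leave the blanking plug, elbow, trap lid and hex key where they are.

Things in the scene. Friction and masses are not known exactly. Their poses are not given: they have to be found in the camera images.
- element_mid (a point): bellows element, standing upright in a hole of the rest block, 66 mm tall, about 0.12 kg. From its foot up: brass spigot 14 mm dia, 14 mm long, 2.5 mm chamfer at the foot; corrugated bronze bellows 22 mm dia, 26 mm long; brass hexagon head 18 mm across flats, 26 mm tall. This point is on its axis half-way up, 33 mm above its foot and 33 mm below its top; z points up along it.
- element_hex (a point): middle of the element's hexagon head, on its axis, 13 mm below the top and 53 mm above the foot: grip the element by this head. Two flats of the hexagon face along its x axis, the others every 60 degrees from that.
- rack: wooden rest block on the bench, 55 (x) by 150 (y) by 30 mm tall, origin at the centre of its underside; two holes 18 mm dia, 18 mm deep, 45 mm either side of its middle along its y axis. One holds the element, the other the plug, either way round; their shoulders rest on the block's top.
- plug_mid (a point): smooth brass blanking plug in the other hole, to be left there: disc 30 mm dia, 12 mm thick, with a 16 mm square head 14 mm tall, no corrugations. This point is on its axis 6 mm above the top of the rest block.
- well: test well: grey sheet-steel case fixed to the bench, 130 (x) by 180 (y) by 124 mm tall, hollow (walls 2.5 mm), origin at the centre of its underside, sight glass in its far (+x) side, dial on its near side. The port, 34 mm long in x and 120 mm wide in y, is in the middle of its top plate (2 mm thick), closed flush by the flap. The element goes in only here.
- port (a point): middle of the port, level with the top plate's upper face, 124 mm above the bench, straight above the socket. Its axes are the well's: x towards the flap's hinge, y along the hinge, z up.
- home_low (a point): lowest place of the socket's face, on its axis, 30 mm above the bench. The socket is an aluminium block in the well with an upright bore 17 mm dia, 24 mm deep, 2.5 mm chamfer. Each user sets its riser screw anew: the face stands 0 to 8 mm above this point, so feel for home: the element's shoulder (bellows' underside) on the face, its top 34 to 42 mm below the port, just clear of the flap.
- flap (a joint): angle of the steel flap (32.5 by 118 mm, 2 mm thick), rad: 0 shut and level, opening down into the well to 1.48 at its stop. The hinge runs along the well's y at the port's far edge, 17 mm from its middle towards +x. A spring shuts it: 0.05 N m when shut, 0.115 N m fully open, so it pushes what is in the port with about 2 to 7 N, mostly towards the well's -x once open.
- flap_edge (a point): middle of the flap's free edge, upper face; with the flap shut it lies 15.5 mm from the port's middle towards the well's -x.
- elbow: galvanized pipe elbow lying on the bench, legs about 58 mm, 43 mm thick; leave alone. Origin at bench level under its middle.
- trap_lid: cast round bucket trap lid, 104 mm dia, 22 mm tall, lying on the bench; leave alone. Origin at the centre of its underside.
- hex_key: L-shaped steel hex key 118 mm long, 8 mm thick, lying on the bench; leave alone. Origin at bench level at the middle of its long leg.

How it is judged:
By the outcome, as a careful person would: the job done as asked, in the order asked, and still so for the second after the job is handed in, with the robot touching nothing.
It also fails if it takes over 54 s, if anything falls off the work surface, if the arm or the gripper's body presses on something with over 40 N, if the wrist force passes 120 N, or if a joint passes its speed limit or range.

ROBOT

A 6-joint arm with a two-finger parallel gripper is mounted at the origin on the work surface. World frame = base frame: x ahead of the robot, y to its left, z up, the work surface at z = 0. Lengths are in m, angles in degrees, forces in N, time in s.
With the tool pointing down it reaches from about 0.375 to 0.75 m from the base axis. Payload 9 kg.
Tool frame: the origin (TCP) lies between the finger pads; the fingertips stand 25 mm ahead of it and the grasp point (between the pads) lies 6 mm ahead of it; z points along the fingers, y is the direction in which the jaws open and shut (so a half turn about z gives the same grasp; the last joint's range is limited). The gripper opens to 85 mm and grips with 20 to 120 N. Pads are 22 mm wide; open, the fingers measure 114 mm over their backs; the gripper's body (76 mm by 85 mm) begins 54 mm behind the grasp point. The pads swing forward as they close: fully open they stand 13 mm farther back than shut.
Start: joints at [-80.942, 5.964, 5.575, 89.605, 0, 77.527], TCP at [0.22, -0.558, 0.256] pointing down, gripper open.
Joint ranges: [-171.21, 171.21], [-48.23, 106.86], [-62.78, 66.21], [-105.2, 120.99], [-86.42, 89.51], [-180, 180]. Speed limits (degrees/s): [127.2, 127.2, 147.25, 180, 180, 180].

INTERFACE

Orientations are given as [roll, pitch, yaw] about the fixed x, y, z axes, in that order (R = Rz(yaw) Ry(pitch) Rx(roll)).
In Python, from station import * gives the robot as it stands. The module is installed in compiled form; this text tells all that it offers.
- The arm moves only by the tool drive_tool, never from a script. Its argument "motion" is a list that holds one entry, the list of rows, each a list of 5 numbers: the shift along the tool's x, y, z in m, then the turn about the tool's z in rad, then the closure, from -1 (fully open) to 1 (shut). In form: [[[tx, ty, tz, turn, claw], ...]]. A call has 1 to 5 rows; each row is the pose to reach, as a shift and turn from the pose commanded when the call began, along the tool's axes at that moment; what a row does not reach only later rows make up. A row lasts 1/10 s, in which the tool goes at most 50 mm and 8.59 degrees, less where a joint would pass 70% of its speed; a pose out of reach is approached as far as the arm can. A call with a gripper value outside its range is refused whole. The fingers move at their own pace and stop on an object; "newtons" is the grip in N (left out, the last holds). Time passes only in rows, so rows that repeat a pose let the fingers close. It gives the time, the measured TCP pose, the force and the opening at its end, in the units of the state.
- state(): the state, without advancing time (a new reading comes with each control period).
- capture(name): name is "scene" or "top" or "wrist"; returns (picture, depth): 420x560x3 uint8, red, green, blue; 420x560 float32, m along the optical axis (not along the pixel's ray), 0 where there is no reading.
- get_calibration(name): a dict with "K" (3x3 intrinsics, pixels), "R" (3x3) and "t" (3): a world point X has camera coordinates R X + t; the wrist camera has in their place "hand_eye" (4x4, takes a point from camera to tool coordinates, whose origin is the TCP and whose axes are the flange's). Camera axes: x right, y down, z forward; pixel columns grow to the right and rows downward; lengths in m; the calibration is good to about 2 mm. A picture is of the moment at which its call begins: read the wrist's pose just before it. get_calibration takes no time and is no camera call.
- hand_in(): hands the job in, once; it reports no verdict.
Trained networks look in the newest picture that a camera, given by its name, has taken for a name from the list of things; names that differ only in an ending like _2 or _b are one class to them, and where a whole thing is asked for, a point or a joint stands for the part that bears it (a point fixed in the world has none). Each returns a list of dicts, best first, with "confidence" (0 to 1); they miss things now and then, are a little off and sometimes report something else, mostly with a low value. They report only what shows in the picture. A call takes as long as a camera call.
- find_in(camera, thing): "xyz" ([x, y, z] in m, in the coordinates of the camera as it stood for that picture, good to about 4 mm: the middle of the surface that is visible of it).
The state is a dict: "clock": time; "joint_pos": joint angles; "qd": joint speeds; "effort": joint torques, N m; "tcp_pos": TCP position; "tool_rot": TCP orientation; "ft_force": force on the tool from outside, world axes, zero at the start; "ft_torque": the same for the moment, N m; "finger_gap": finger opening in m.
Only numpy, scipy, OpenCV 4.12 (cv2) and the standard library are available. Lean on these libraries where they do the work, as an engineer would, in place of code of your own. Each camera call takes 0.05 s, during which the arm holds its last target. There are 200 camera calls.

## Working session

There is one attempt and no reset: what is moved stays moved. The work goes in short steps, Python scripts to look and compute and a tool call to move; the robot and the scene stay as the last step left them, time stands still between calls to the robot, and variables do not carry over. Pictures are saved under pics/ and viewed, about 8 in all and at most 12, crops included, and the job is handed in when it is done.

Besides the shell and the picture viewer there is one more tool, called as name(argument=value, ...) on one line, values as JSON. drive_tool: Moves the arm, as the interface text tells. Its arguments: {"type":"object","properties":{"motion":{"type":"array","items":{"type":"array","items":{"type":"array","items":{"type":"number"}}}},"newtons":{"type":"number"}},"required":["motion"]}

```bash
mkdir -p pics
cat > h.py <<'E'
from station import *
import numpy as np, cv2
from scipy.spatial.transform import Rotation as Ro
def T(name):
    c=get_calibration(name)
    if 'hand_eye' in c:
        s=state(); M=np.eye(4); M[:3,:3]=Ro.from_euler('xyz',s['tool_rot'],degrees=True).as_matrix(); M[:3,3]=s['tcp_pos']
        return c['K'],M@np.array(c['hand_eye'])
    M=np.eye(4); R=np.array(c['R']); M[:3,:3]=R.T; M[:3,3]=-R.T@np.array(c['t']); return c['K'],M
def cloud(d,K,M):
    K=np.array(K); v,u=np.mgrid[:d.shape[0],:d.shape[1]]
    P=np.stack([(u-K[0,2])/K[0,0]*d,(v-K[1,2])/K[1,1]*d,d],-1)
    W=P@M[:3,:3].T+M[:3,3]; W[d==0]=np.nan; return W
def px(W,K,M):
    p=np.array(K)@(np.linalg.inv(M)@np.r_[W,1])[:3]; return np.round(p[:2]/p[2],1)
def look(n,fn):
    K,M=T(n); im,d=capture(n); cv2.imwrite('pics/'+fn+'.png',im[...,::-1]); np.save('pics/'+fn,cloud(d,K,M)); return K,M,im,cloud(d,K,M)
def find(n,thing,K,M):
    for r in find_in(n,thing)[:2]:
        W=(M@np.r_[r['xyz'],1])[:3]; print(n,thing,round(r['confidence'],2),W.round(4),px(W,K,M))
E
python3 - <<'E'
from h import *
print(state())
for n in ['top','scene']:
    K,M,im,W=look(n,n+'0'); print(n,M.round(3).tolist())
    for t in ['element_hex','element_mid','plug_mid','rack','well','flap','flap_edge','elbow','trap_lid','hex_key']: find(n,t,K,M)
a=cv2.imread('pics/top0.png');b=cv2.imread('pics/scene0.png')
E
```

```text
{'clock': 0.0, 'joint_pos': array([-8.09436877e+01,  5.99804246e+00,  5.52556953e+00,  8.96029757e+01,
       -7.83041570e-04,  7.75279501e+01]), 'qd': array([ 0.00963764,  0.03149983, -0.01490538,  0.08769189,  0.04805789,
       -0.02359594]), 'effort': array([ 7.49691881e-04, -5.56932449e+01,  5.03646791e+01,  1.70797500e-02,
       -3.86276788e-04,  2.77148565e-06]), 'tcp_pos': array([ 0.22014636, -0.55783349,  0.25551387]), 'tool_rot': array([-1.79926163e+02, -1.55295697e-02,  2.15283527e+01]), 'ft_force': array([ 0.42135027,  0.15671382, -0.19773321]), 'ft_torque': array([-0.0209758 ,  0.00678548, -0.00896949]), 'finger_gap': 0.08576110766008313}
top [[0.02, -0.983, 0.181, 0.431], [-1.0, -0.019, 0.007, -0.043], [-0.004, -0.181, -0.983, 1.07], [0.0, 0.0, 0.0, 1.0]]
top element_hex 0.45 [0.5045 0.2819 0.0735] [148.3 248.5]
top element_mid 0.59 [0.5074 0.2846 0.0747] [147.1 247.3]
top plug_mid 0.59 [0.4779 0.2025 0.0464] [182.  260.5]
top rack 0.72 [0.4928 0.2414 0.0292] [169.  254.7]
top well 0.67 [ 0.4992 -0.0971  0.1274] [302.1 252.1]
top flap 0.59 [ 0.5045 -0.0955  0.1218] [30
[... 403 characters left out ...]
22] [400.2 275.6]
scene element_mid 0.45 [0.5185 0.2936 0.0657] [399.4 275.1]
scene plug_mid 0.65 [0.4826 0.2063 0.0391] [379.9 257.1]
scene rack 0.58 [0.508  0.2611 0.0318] [389.6 275.6]
scene rack 0.53 [0.4864 0.2062 0.0382] [378.9 258. ]
scene well 0.79 [ 0.5354 -0.0621  0.1027] [296.9 197.1]
scene flap 0.52 [ 0.5001 -0.0966  0.1221] [298.7 181.7]
scene flap_edge 0.78 [ 0.5005 -0.0941  0.122 ] [299.2 182.1]
scene flap_edge 0.61 [ 0.534  -0.0615  0.1018] [297.4 197.3]
scene elbow 0.69 [ 0.4994 -0.0953  0.129 ] [299.2 179.7]
scene elbow 0.6 [0.7512 0.1534 0.0302] [285.3 296.4]
scene trap_lid 0.68 [ 0.4597 -0.3532  0.0122] [258.4 172.5]
scene hex_key 0.69 [0.7757 0.0036 0.0059] [241.2 273. ]
```

View pics/top0.png

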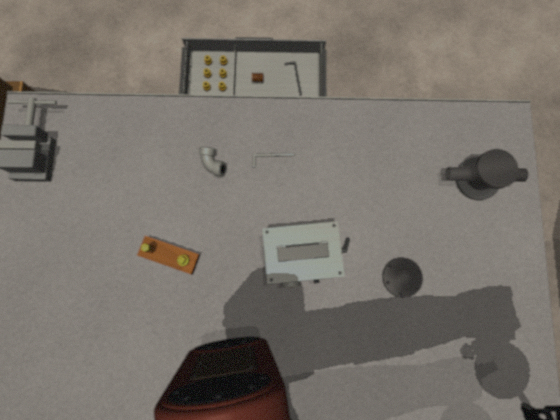

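View pics/scene0.png

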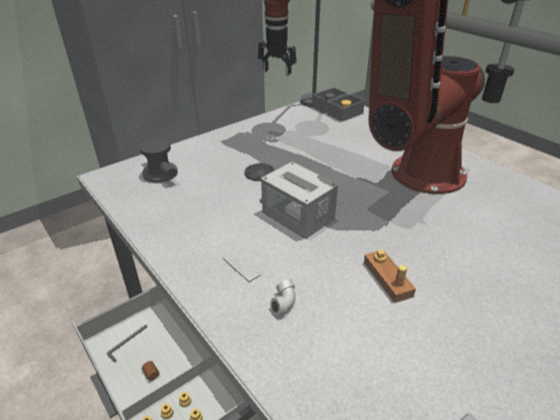

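The top view shows the rack at (168,255), with the element at its left end (147,247) and the plug at (183,261). The well is at (302,251), yawed slightly. The scene view confirms that the tall piece at (402,270) is the element.

Run:
```python
from h import *
def rect(P,l):
    r=cv2.minAreaRect((P[:,:2]*1000).astype(np.float32)); print(l,len(P),np.round(r[0],1),np.round(r[1],1),round(r[2],2),'z',P[:,2].mean().round(4))
for n in ['top0','scene0']:
    W=np.load(f'pics/{n}.npy')
    def sel(x0,x1,y0,y1,z0,z1):
        P=W.reshape(-1,3); P=P[np.isfinite(P[:,0])]; return P[(P[:,0]>x0)&(P[:,0]<x1)&(P[:,1]>y0)&(P[:,1]<y1)&(P[:,2]>z0)&(P[:,2]<z1)]
    rect(sel(.4,.62,-.23,.03,.115,.135),n+' well'); rect(sel(.4,.6,.13,.36,.02,.036),n+' rack')
    rect(sel(.45,.56,.24,.34,.05,.12),n+' elem')
im=np.vstack([cv2.resize(cv2.imread('pics/top0.png')[210:295,130:360],None,fx=3,fy=3,interpolation=2),cv2.resize(cv2.imread('pics/scene0.png')[160:310,250:480],None,fx=2.2,fy=2.2,interpolation=2)[:, :690].copy() if 0 else cv2.resize(cv2.imread('pics/scene0.png')[160:310,250:425],(690,340),interpolation=2)])
cv2.imwrite('pics/crop0.png',im)
```

```text
top0 well 4190 [500.6 -97.8] [130.5 180.1] 6.68 z 0.1241
top0 rack 1044 [493.7 246.9] [151.6  55. ] 72.25 z 0.0299
top0 elem 87 [507.4 288.6] [18.8 19.3] 49.05 z 0.0736
scene0 well 1763 [500.8 -96.6] [137.3 184.8] 6.24 z 0.1226
scene0 rack 871 [494.7 247.7] [150.7  58.4] 72.24 z 0.0283
scene0 elem 124 [509.6 290.1] [19.9 19.8] 63.95 z 0.0695
```

View pics/crop0.png

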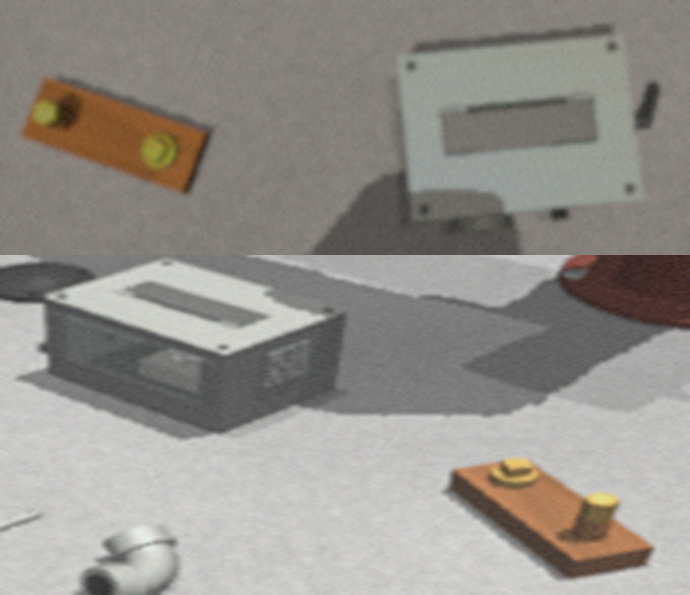

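```bash
cat >> h.py <<'E'
def go(p,yaw):
    s=state(); R=Ro.from_euler('xyz',s['tool_rot'],degrees=True).as_matrix()
    d=R.T@(np.array(p)-s['tcp_pos']); t=-((yaw-s['tool_rot'][2]+180)%360-180)
    print('clock',round(s['clock'],2),'tcp',s['tcp_pos'].round(4),'rot',s['tool_rot'].round(2),'F',s['ft_force'].round(1),'gap',round(s['finger_gap'],4),'j',s['joint_pos'].round(0))
    print('shift',d.round(4),'turn rad',np.deg2rad(t).round(4))
E
python3 - <<'E'
from h import *
c=get_calibration('wrist'); print(np.array(c['hand_eye']).round(3).tolist(),np.array(c['K']).round(0).tolist())
go([.5,-.097,.29],110)
E
```

```text
[[0.0, -0.959, -0.284, 0.071], [1.0, 0.0, -0.0, 0.0], [0.0, -0.284, 0.959, -0.117], [0.0, 0.0, 0.0, 1.0]] [[326.0, 0.0, 278.0], [0.0, 326.0, 205.0], [0.0, 0.0, 1.0]]
clock 1.1 tcp [ 0.2202 -0.5582  0.2563] rot [179.99   0.    21.53] F [ 0.5 -0.1 -0.3] gap 0.0853 j [-81.   6.   6.  90.  -0.  78.]
shift [ 0.4295 -0.3263 -0.0337] turn rad -1.5441
```

drive_tool(motion=[[[0.039,-0.0297,-0.003,-0.14,-1],[0.078,-0.0594,-0.006,-0.28,-1],[0.117,-0.089,-0.009,-0.42,-1],[0.156,-0.1187,-0.012,-0.56,-1],[0.195,-0.1484,-0.015,-0.7,-1]]])

```text
clock: 1.6
tcp_pos: [0.3478, -0.3468, 0.2716]
tool_rot: [180.0, 0.0, 61.9]
ft_force: [1.0, 0.1, -0.7]
finger_gap: 0.0854
```

drive_tool(motion=[[[0.0487,0.0024,-0.003,-0.14,-1],[0.0974,0.0048,-0.006,-0.28,-1],[0.146,0.0072,-0.009,-0.42,-1],[0.195,0.0096,-0.012,-0.56,-1],[0.244,0.012,-0.015,-0.7,-1]]])

```text
clock: 2.1
tcp_pos: [0.4743, -0.1376, 0.2867]
tool_rot: [180.0, 0.0, 102.1]
ft_force: [0.5, -0.6, -0.4]
finger_gap: 0.0852
```

drive_tool(motion=[[[0.03,0.03,-0.003,-0.14,-1],[0.036,0.033,-0.003,-0.14,-1],[0.036,0.033,-0.003,-0.14,-1]]])

```text
clock: 2.4
tcp_pos: [0.4989, -0.0965, 0.2893]
tool_rot: [-180.0, 0.0, 109.9]
ft_force: [-0.4, -0.0, 0.4]
finger_gap: 0.0854
```

Run:
```python
from h import *
K,M,im,W=look('wrist','w1')
for t in ['well','flap','flap_edge']: find('wrist',t,K,M)
P=W.reshape(-1,3); P=P[np.isfinite(P[:,0])]; P=P[(P[:,2]>.118)&(P[:,2]<.135)]
r=cv2.minAreaRect((P[:,:2]*1000).astype(np.float32)); print(len(P),r,P[:,2].mean())
go([.507,.2898,.26],180)
```

```text
wrist well 0.95 [ 0.5014 -0.0849  0.1229] [285.8 181.9]
wrist flap 0.66 [ 0.5029 -0.0876  0.1228] [286.4 185.2]
wrist flap_edge 0.66 [ 0.5001 -0.0972  0.1263] [279.8 195. ]
28239 ((500.5478820800781, -98.55360412597656), (130.46229553222656, 181.11834716796875), 6.714913845062256) 0.12338398439237498
clock 2.6 tcp [ 0.4981 -0.0988  0.2892] rot [-1.7998e+02  1.0000e-02  1.0962e+02] F [-0.5  0.4 -0.3] gap 0.0856 j [-26. -10.  -6.  93.  -0.  44.]
shift [0.363  0.1388 0.0291] turn rad -1.2284
```

View pics/w1.png

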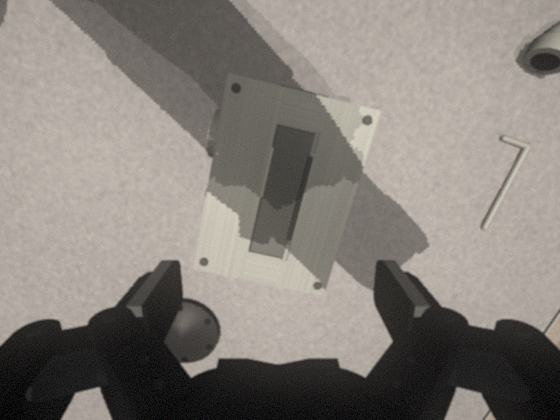

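The view shows the well's plate with the port slot centred at about (284,191) and the flap shut. The centre and yaw agree with the top camera, so I go on to the element.

drive_tool(motion=[[[0.0404,0.0154,0.0032,-0.137,-1],[0.0808,0.0308,0.0064,-0.274,-1],[0.121,0.0462,0.0096,-0.411,-1],[0.1616,0.0616,0.013,-0.548,-1],[0.202,0.077,0.016,-0.685,-1]]])

```text
clock: 3.1
tcp_pos: [0.5026, 0.1189, 0.2732]
tool_rot: [-180.0, 0.0, 149.2]
ft_force: [0.6, 0.4, -0.0]
finger_gap: 0.0854
```

drive_tool(motion=[[[0.0215,0.0375,0.0032,-0.137,-1],[0.043,0.075,0.0064,-0.274,-1],[0.0645,0.1125,0.0096,-0.411,-1],[0.086,0.15,0.013,-0.548,-1],[0.086,0.15,0.013,-0.548,-1]]])

```text
clock: 3.6
tcp_pos: [0.5058, 0.2942, 0.2591]
tool_rot: [180.0, -0.1, -179.2]
ft_force: [1.0, -0.3, -0.8]
finger_gap: 0.0855
```

Run:
```python
from h import *
K,M,im,W=look('wrist','w2')
for t in ['element_hex','element_mid','plug_mid','rack']: find('wrist',t,K,M)
P=W.reshape(-1,3); P=P[np.isfinite(P[:,0])]
Q=P[(P[:,2]>.078)&(P[:,2]<.088)&(np.hypot(P[:,0]-.507,P[:,1]-.29)<.03)]
print(len(Q),Q.mean(0),cv2.minEnclosingCircle((Q[:,:2]*1000).astype(np.float32)))
best=[]
for a in range(0,60):
    e=[np.ptp(Q[:,:2]@[np.cos(np.deg2rad(a+60*k)),np.sin(np.deg2rad(a+60*k))]) for k in range(3)]
    best.append((sum(e)/3*1000,a))
print(sorted(best)[:4],sorted(best)[-3:])
r=P[(P[:,2]>.025)&(P[:,2]<.035)]; print(cv2.minAreaRect((r[:,:2]*1000).astype(np.float32)))
c=px(np.array([.507,.29,.082]),K,M).astype(int); print(c)
cr=im[max(0,c[1]-70):c[1]+70,c[0]-90:c[0]+90,::-1]
cv2.imwrite('pics/w2c.png',np.hstack([cv2.resize(cr,None,fx=3,fy=3,interpolation=2)]))
go([.507,.29,.2],186.7)
```

```text
wrist element_hex 0.73 [0.5068 0.2938 0.0814] [277.6 192.2]
wrist element_hex 0.57 [ 0.5223 -0.0046  0.0136] [ 15.7 187.5]
wrist element_mid 0.96 [0.5023 0.2864 0.0815] [269.6 187.4]
wrist plug_mid 0.73 [0.4797 0.2043 0.0421] [190.3 156. ]
wrist rack 0.75 [0.4904 0.2459 0.0303] [232.9 165.1]
326 [0.50743273 0.2893993  0.08122104] ((507.4388122558594, 289.3808288574219), 10.09060287475586)
[(np.float64(17.965650330610696), 34), (np.float64(17.981280012377255), 33), (np.float64(17.993191223733827), 35), (np.float64(18.01964829359909), 32)] [(np.float64(20.00905569097459), 6), (np.float64(20.013179519208894), 4), (np.float64(20.01416585949293), 5)]
((589.3009643554688, 319.25225830078125), (320.9326171875, 628.8485107421875), 7.777912616729736)
[273 192]
clock 3.85 tcp [0.5068 0.2899 0.2605] rot [-1.7999e+02  2.0000e-02 -1.7977e+02] F [-0.4 -0.3  0.7] gap 0.0855 j [17.  3.  3. 90. -0. 17.]
shift [-0.0002  0.0001  0.0605] turn rad -0.1129
```

View pics/w2c.png

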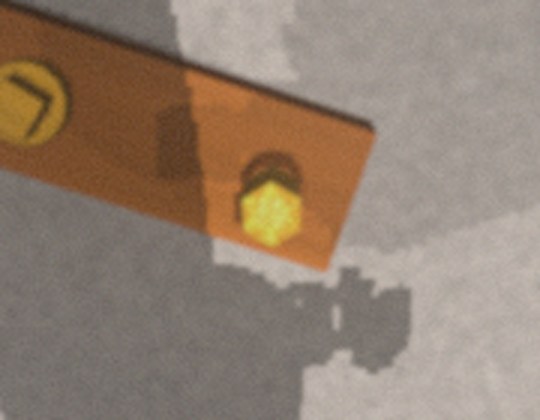

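The crop shows the hexagon with vertices at (270,180) and (270,248). That matches the depth fit: flat normals at 34/94/154°, top at z 0.081, axis at (0.5074, 0.2895). I descend with yaw -176.

drive_tool(motion=[[[-0.0005,-0.0004,0.045,-0.03,-1],[-0.0005,-0.0004,0.09,-0.066,-1],[-0.0005,-0.0004,0.135,-0.066,-1],[-0.0005,-0.0004,0.165,-0.066,-1],[-0.0005,-0.0004,0.1765,-0.066,-1]]], newtons=60)

```text
clock: 4.35
tcp_pos: [0.5051, 0.289, 0.0804]
tool_rot: [-179.9, -0.3, -176.0]
ft_force: [-0.7, 0.4, 0.3]
finger_gap: 0.0852
```

drive_tool(motion=[[[0,0,0,0,0.4],[0,0,0,0,0.6],[0,0,0,0,1],[0,0,0,0,1],[0,0,0,0,1]]], newtons=60)

```text
clock: 4.85
tcp_pos: [0.5076, 0.2913, 0.0852]
tool_rot: [180.0, 0.1, -175.8]
ft_force: [-2.7, 0.6, 6.6]
finger_gap: 0.0163
```

drive_tool(motion=[[[0,0,0,0,1],[0,0,0,0,1],[0,0,0,0,1],[0,0,0,0,1],[0,0,0,0,1]]])

```text
clock: 5.35
tcp_pos: [0.5075, 0.2913, 0.0852]
tool_rot: [180.0, 0.1, -175.8]
ft_force: [-1.3, -0.6, 6.5]
finger_gap: 0.0166
```

drive_tool(motion=[[[0,0,-0.01,0,1],[0,0,-0.03,0,1],[0,0,-0.06,0,1],[0,0,-0.1,0,1],[0,0,-0.1,0,1]]])

```text
clock: 5.85
tcp_pos: [0.5092, 0.2919, 0.1906]
tool_rot: [179.9, 0.5, -175.8]
ft_force: [0.3, 0.6, -0.8]
finger_gap: 0.0164
```

Run:
```python
from h import *
K,M,im,W=look('wrist','w3'); s=state(); print(s['finger_gap'],s['ft_force'],s['ft_torque'])
find('wrist','element_mid',K,M); find('wrist','element_hex',K,M)
K,M,i2,W2=look('scene','s3'); find('scene','element_mid',K,M)
c=px(s['tcp_pos']-[0,0,.02],K,M).astype(int)
a=cv2.resize(i2[c[1]-60:c[1]+60,c[0]-50:c[0]+50],(500,600),interpolation=2)
b=cv2.resize(im[160:360,230:330],(300,600),interpolation=2)
cv2.imwrite('pics/c3.png',np.hstack([b,a])[...,::-1])
```

```text
0.016426547579098696 [ 0.18099888 -0.46495357 -1.78619693] [0.02059401 0.00881208 0.01769261]
wrist element_mid 0.55 [0.5074 0.2874 0.1843] [268.  282.9]
wrist element_hex 0.74 [0.5065 0.2914 0.1822] [277.5 279. ]
scene element_mid 0.46 [0.5163 0.2914 0.1503] [405.3 247.3]
```

View pics/c3.png

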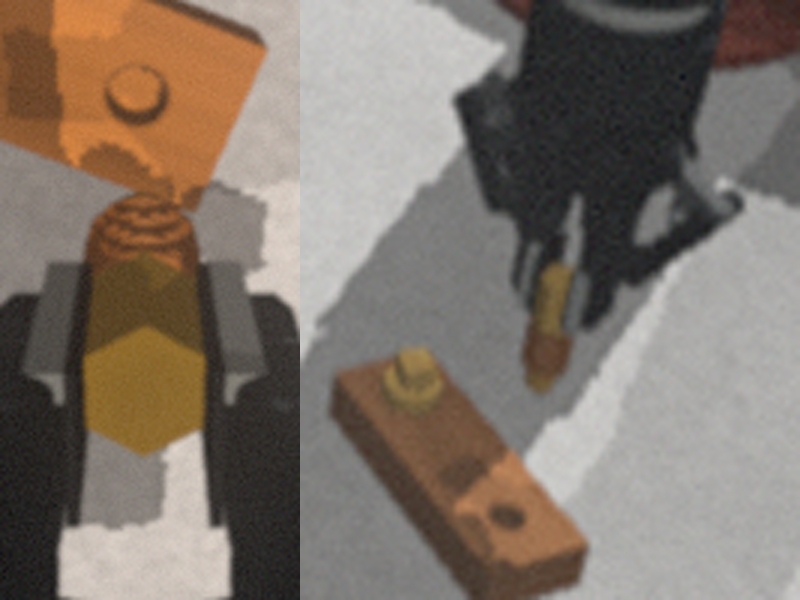

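The crop shows the element held squarely by its head, clear of the block, and the hole is empty. Next I measure its offset in the grip.

```bash
cat >> h.py <<'E'
well=np.array([.5005,-.0982]); A=np.deg2rad(6.7); wx=np.array([np.cos(A),np.sin(A)]); wy=np.array([-wx[1],wx[0]])
def top(W):
    s=state(); R=Ro.from_euler('xyz',s['tool_rot'],degrees=True).as_matrix()
    L=(W.reshape(-1,3)-s['tcp_pos'])@R; L=L[np.isfinite(L[:,0])]
    Q=L[(abs(L[:,1])<.0085)&(abs(L[:,0])<.016)&(abs(L[:,2])<.006)]
    z=np.median(Q[:,2]); Q=Q[abs(Q[:,2]-z)<.002]
    print('top tool',len(Q),np.median(Q,0).round(4),'mid',(Q.max(0)+Q.min(0))/2,np.ptp(Q,axis=0)); c=np.c_[Q[:,:2],np.ones(len(Q))]; print('slope deg',np.rad2deg(np.linalg.lstsq(c,Q[:,2],rcond=None)[0][:2]).round(1))
E
python3 - <<'E'
from h import *
K,M,im,W=look('wrist','w4'); top(W)
t=np.r_[well,.245]; go(t,186.7)
E
```

```text
top tool 1436 [ 0.0005 -0.0001  0.0039] mid [3.83218639e-04 8.45908957e-06 3.95353314e-03] [0.02312442 0.01698089 0.00366053]
slope deg [0.3 0.2]
clock 6.15 tcp [0.506  0.2908 0.1823] rot [-1.7997e+02 -1.3000e-01 -1.7580e+02] F [-0.3  0.  -1.9] gap 0.0165 j [17.  3. -5. 82. -0. 13.]
shift [ 0.0341 -0.3876 -0.0624] turn rad -0.0437
```

drive_tool(motion=[[[0.0045,-0.045,-0.02,-0.02,1],[0.009,-0.093,-0.03,-0.044,1],[0.0135,-0.141,-0.04,-0.044,1],[0.018,-0.19,-0.04,-0.044,1],[0.023,-0.239,-0.04,-0.044,1]]])

```text
clock: 6.65
tcp_pos: [0.5007, 0.0493, 0.2233]
tool_rot: [180.0, -0.0, -173.3]
ft_force: [0.4, 0.0, -1.7]
finger_gap: 0.0163
```

drive_tool(motion=[[[0.0085,-0.048,0,0,1],[0.015,-0.095,0,0,1],[0.0205,-0.135,0,0,1],[0.0205,-0.148,0,0,1],[0.0205,-0.148,0,0,1]]])

```text
clock: 7.15
tcp_pos: [0.4978, -0.0998, 0.2228]
tool_rot: [180.0, -0.1, -173.5]
ft_force: [-0.6, 0.9, -1.4]
finger_gap: 0.0165
```

Run:
```python
from h import *
K,M,im,W=look('wrist','w5'); top(W)
find('wrist','flap',K,M)
P=W.reshape(-1,3); P=P[np.isfinite(P[:,0])]; P=P[(P[:,2]>.12)&(P[:,2]<.128)]
print(cv2.minAreaRect((P[:,:2]*1000).astype(np.float32)))
go(np.r_[well-.003*wx,.202],186.7)
K,M,i2,W2=look('scene','s5')
a=cv2.resize(i2[100:240,240:360],(520,600),interpolation=2)
cv2.imwrite('pics/c5.png',np.hstack([cv2.resize(im[100:370,210:335],(280,600),interpolation=2),a])[...,::-1])
```

```text
top tool 1357 [ 0.0008 -0.001   0.0041] mid [ 9.67747729e-04 -2.99965018e-05  4.08991529e-03] [0.02268568 0.01691888 0.00380685]
slope deg [0.2 0.6]
wrist flap 0.86 [ 0.5029 -0.099   0.1227] [278.3 224.4]
((500.886962890625, -98.07475280761719), (130.44964599609375, 180.6246795654297), 6.661512851715088)
clock 7.25 tcp [ 0.498  -0.0977  0.2232] rot [ 1.7994e+02 -6.0000e-02 -1.7329e+02] F [-0.3 -0.5 -1.2] gap 0.0163 j [-26. -10. -14.  87.   0. -33.]
shift [ 0.0005 -0.0009  0.0212] turn rad 0.0002
```

View pics/c5.png

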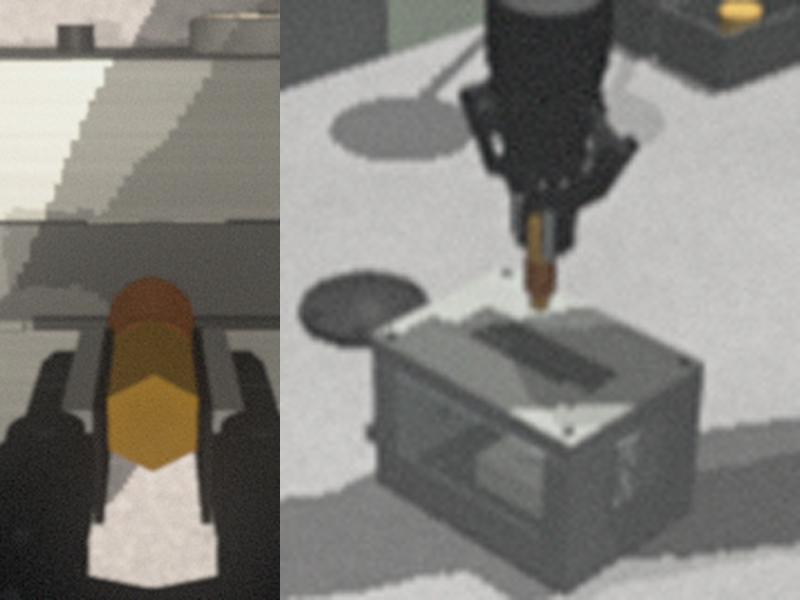

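The view shows the element hanging upright over the port, flap shut, about 3 mm to the -x side of the middle. I lower it through the flap.

drive_tool(motion=[[[0,0,0.012,0,1],[0,0,0.022,0,1],[0,0,0.028,0,1],[0,0,0.032,0,1],[0,0,0.036,0,1]]])

```text
clock: 7.8
tcp_pos: [0.4982, -0.098, 0.1877]
tool_rot: [180.0, 0.0, -173.3]
ft_force: [-0.6, 1.6, 2.7]
finger_gap: 0.0167
```

drive_tool(motion=[[[0,0,0.004,0,1],[0,0,0.008,0,1],[0,0,0.012,0,1],[0,0,0.016,0,1],[0,0,0.02,0,1]]])

```text
clock: 8.3
tcp_pos: [0.498, -0.0985, 0.1673]
tool_rot: [-180.0, -0.0, -173.3]
ft_force: [-2.4, -0.2, 2.1]
finger_gap: 0.0165
```

drive_tool(motion=[[[0,0,0.005,0,1],[0,0,0.01,0,1],[0,0,0.015,0,1],[0,0,0.02,0,1],[0,0,0.025,0,1]]])

```text
clock: 8.8
tcp_pos: [0.498, -0.0983, 0.1421]
tool_rot: [180.0, -0.0, -173.3]
ft_force: [-3.1, -0.5, 1.3]
finger_gap: 0.0165
```

drive_tool(motion=[[[0,0,0.004,0,1],[0,0,0.008,0,1],[0,0,0.012,0,1],[0,0,0.016,0,1],[0,0,0.02,0,1]]])

```text
clock: 9.3
tcp_pos: [0.4983, -0.0984, 0.1225]
tool_rot: [-180.0, 0.0, -173.3]
ft_force: [-2.8, -0.4, 0.4]
finger_gap: 0.0164
```

Run:
```python
from h import *
K,M,im,W=look('wrist','w6'); top(W); 
s=state(); w=s['tcp_pos'][:2]-well; print('well xy',w@wx,w@wy,s['ft_torque'])
go(np.r_[well+[.0002,.0001]+.0007*wx,.11],186.7)
```

```text
top tool 1416 [ 0.0001 -0.0003  0.0032] mid [-2.17377405e-03  1.92423069e-05  3.15574385e-03] [0.02755571 0.01670058 0.00380574]
slope deg [0.2 0.4]
well xy -0.0025868600042826652 0.00021203168861212224 [-0.28173912  0.79906226  0.05487562]
clock 9.35 tcp [ 0.4979 -0.0983  0.1217] rot [ 1.7998e+02 -5.0000e-02 -1.7329e+02] F [-3.4 -2.4 -3.4] gap 0.0164 j [-26.  -9. -23.  76.  -0. -33.]
shift [-0.0035 -0.0001  0.0117] turn rad 0.0002
```

drive_tool(motion=[[[-0.0015,0,0.002,0,1],[-0.003,0,0.004,0,1],[-0.003,0,0.006,0,1],[-0.003,0,0.008,0,1],[-0.003,0,0.01,0,1]]])

```text
clock: 9.85
tcp_pos: [0.5014, -0.0981, 0.1128]
tool_rot: [-180.0, 0.0, -173.3]
ft_force: [-3.3, -1.0, 1.3]
finger_gap: 0.0162
```

drive_tool(motion=[[[0,0,0.001,0,1],[0,0,0.002,0,1],[0,0,0.003,0,1],[0,0,0.004,0,1]]])

```text
clock: 10.25
tcp_pos: [0.5012, -0.0981, 0.1087]
tool_rot: [-180.0, 0.0, -173.3]
ft_force: [-3.7, -0.8, 0.6]
finger_gap: 0.0166
```

drive_tool(motion=[[[0,0,0.001,0,1],[0,0,0.002,0,1],[0,0,0.003,0,1],[0,0,0.004,0,1]]])

```text
clock: 10.65
tcp_pos: [0.5012, -0.098, 0.1047]
tool_rot: [-180.0, 0.0, -173.3]
ft_force: [-3.0, 0.2, 1.4]
finger_gap: 0.0163
```

drive_tool(motion=[[[0,0,0.001,0,1],[0,0,0.002,0,1],[0,0,0.003,0,1]]])

```text
clock: 10.95
tcp_pos: [0.5012, -0.098, 0.1017]
tool_rot: [-180.0, -0.0, -173.3]
ft_force: [-2.7, 0.5, 0.6]
finger_gap: 0.0165
```

drive_tool(motion=[[[0,0,0.001,0,1],[0,0,0.002,0,1],[0,0,0.003,0,1]]])

```text
clock: 11.25
tcp_pos: [0.5012, -0.098, 0.0987]
tool_rot: [-180.0, 0.0, -173.3]
ft_force: [-3.3, -1.0, 1.2]
finger_gap: 0.0162
```

drive_tool(motion=[[[0,0,0.001,0,1],[0,0,0.002,0,1]]])

```text
clock: 11.45
tcp_pos: [0.5012, -0.0981, 0.0967]
tool_rot: [-180.0, 0.0, -173.3]
ft_force: [-3.0, -0.2, 1.2]
finger_gap: 0.0168
```

drive_tool(motion=[[[0,0,0.001,0,1],[0,0,0.002,0,1]]])

```text
clock: 11.65
tcp_pos: [0.5012, -0.098, 0.0947]
tool_rot: [-180.0, 0.0, -173.3]
ft_force: [-2.9, -0.5, 0.3]
finger_gap: 0.0164
```

drive_tool(motion=[[[0,0,0.0005,0,1],[0,0,0.001,0,1]]])

```text
clock: 11.85
tcp_pos: [0.5012, -0.098, 0.0938]
tool_rot: [-180.0, 0.0, -173.3]
ft_force: [-3.2, -0.5, 1.2]
finger_gap: 0.0166
```

drive_tool(motion=[[[0,0,0.0005,0,1],[0,0,0.001,0,1]]])

```text
clock: 12.05
tcp_pos: [0.5012, -0.0981, 0.0928]
tool_rot: [-180.0, 0.0, -173.3]
ft_force: [-3.6, 0.2, 1.2]
finger_gap: 0.0163
```

drive_tool(motion=[[[0,0,0.0005,0,1],[0,0,0.001,0,1]]])

```text
clock: 12.25
tcp_pos: [0.5012, -0.0981, 0.0918]
tool_rot: [-180.0, -0.0, -173.3]
ft_force: [-2.6, -0.9, 0.9]
finger_gap: 0.0166
```

drive_tool(motion=[[[0,0,0.0005,0,1],[0,0,0.001,0,1]]])

```text
clock: 12.45
tcp_pos: [0.5012, -0.098, 0.0907]
tool_rot: [-180.0, 0.0, -173.3]
ft_force: [-2.7, -0.5, 1.2]
finger_gap: 0.0164
```

drive_tool(motion=[[[0,0,0.0004,0,1],[0,0,0.0008,0,1]]])

```text
clock: 12.65
tcp_pos: [0.5012, -0.098, 0.0899]
tool_rot: [-180.0, -0.0, -173.3]
ft_force: [-3.6, -0.9, 1.5]
finger_gap: 0.0164
```

drive_tool(motion=[[[0,0,0.0004,0,1],[0,0,0.0008,0,1]]])

```text
clock: 12.85
tcp_pos: [0.5012, -0.098, 0.0892]
tool_rot: [-180.0, -0.0, -173.3]
ft_force: [-4.3, -0.4, 2.3]
finger_gap: 0.0166
```

drive_tool(motion=[[[0,0,0.0003,0,1],[0,0,0.0006,0,1]]])

```text
clock: 13.05
tcp_pos: [0.5013, -0.0981, 0.0891]
tool_rot: [-180.0, 0.0, -173.3]
ft_force: [-5.8, 1.0, 8.7]
finger_gap: 0.0171
```

drive_tool(motion=[[[0,0,0.0003,0,1],[0,0,0.0006,0,1]]])

```text
clock: 13.25
tcp_pos: [0.5013, -0.0981, 0.089]
tool_rot: [-180.0, 0.0, -173.3]
ft_force: [-8.1, 1.3, 13.2]
finger_gap: 0.0165
```

Contact at TCP z 0.0891 puts the shoulder at about z 0.033, inside the allowed home range. I hold the press.

drive_tool(motion=[[[0.0003,0,0,0,1],[0.0003,0,0,0,1],[0.0003,0,0,0,1],[0.0003,0,0,0,1],[0.0003,0,0,0,1]]])

```text
clock: 13.75
tcp_pos: [0.5012, -0.0981, 0.089]
tool_rot: [-180.0, 0.1, -173.3]
ft_force: [-7.1, 2.1, 10.2]
finger_gap: 0.0166
```

drive_tool(motion=[[[0,0,0,0,1],[0,0,0,0,1],[0,0,0,0,1],[0,0,0,0,1],[0,0,0,0,1]]])

```text
clock: 14.25
tcp_pos: [0.5012, -0.0981, 0.089]
tool_rot: [-180.0, 0.0, -173.3]
ft_force: [-6.2, 0.9, 10.5]
finger_gap: 0.0165
```

drive_tool(motion=[[[0,0,-0.0008,0,1],[0,0,-0.0008,0,0.6],[0,0,-0.0008,0,0.3],[0,0,-0.0008,0,0.2],[0,0,-0.0008,0,0.2]]])

```text
clock: 14.75
tcp_pos: [0.5007, -0.098, 0.0884]
tool_rot: [180.0, -0.0, -173.3]
ft_force: [-4.0, -0.6, -0.9]
finger_gap: 0.0339
```

drive_tool(motion=[[[0,0,0,0,0.2],[0,0,0,0,0.2]]])

```text
clock: 14.95
tcp_pos: [0.5007, -0.098, 0.0885]
tool_rot: [180.0, -0.0, -173.3]
ft_force: [-4.3, -0.5, -1.5]
finger_gap: 0.0344
```

Run:
```python
from h import *
K,M,im,W=look('wrist','w7')
P=W.reshape(-1,3); w=P[:,:2]-well; x=w@wx;y=w@wy
Q=P[(abs(x)<.014)&(abs(y)<.012)&(P[:,2]>.07)&(P[:,2]<.1)]; print(len(Q),np.median(Q,0),'well xy',(np.median(Q[:,:2],0)-well)@wx,(np.median(Q[:,:2],0)-well)@wy)
s=state(); print(s['tcp_pos'],s['ft_force'],s['finger_gap'])
cv2.imwrite('pics/c7.png',cv2.resize(im[150:400,180:380],(640,600),interpolation=2)[...,::-1])
```

```text
1210 [ 0.51153738 -0.09715911  0.09529154] well xy 0.011083445564738488 -0.00025396222602402344
[ 0.50066256 -0.09798161  0.08847169] [-5.0363801  -0.06805165 -2.21213948] 0.03380280860466205
```

View pics/c7.png

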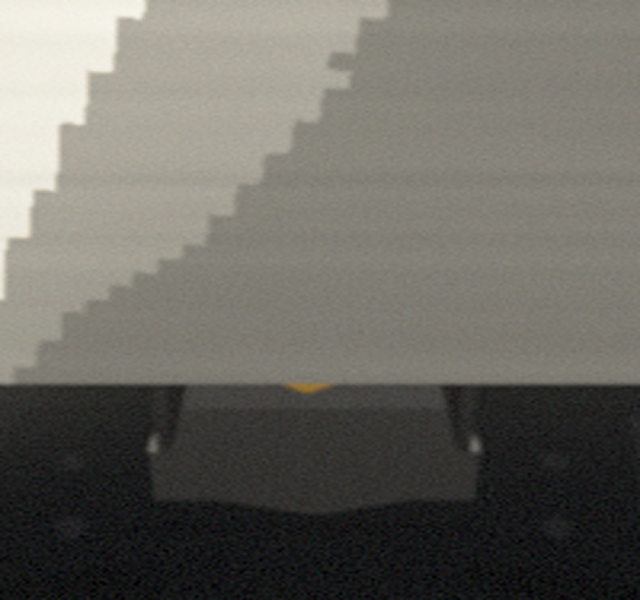

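The picture shows the fingers apart with the tip of the hex between them at (308,385) and the flap held back by the fingers. I draw straight up.

drive_tool(motion=[[[0,0,-0.004,0,0.2],[0,0,-0.008,0,0.2],[0,0,-0.013,0,0.2],[0,0,-0.018,0,0.2],[0,0,-0.023,0,0.2]]])

```text
clock: 15.5
tcp_pos: [0.501, -0.0982, 0.1124]
tool_rot: [-180.0, 0.0, -173.3]
ft_force: [-4.8, 0.3, -2.3]
finger_gap: 0.034
```

drive_tool(motion=[[[0,0,-0.005,0,0.2],[0,0,-0.01,0,0.2],[0,0,-0.015,0,0.2],[0,0,-0.02,0,0.2],[0,0,-0.025,0,0.2]]])

```text
clock: 16.0
tcp_pos: [0.5003, -0.0981, 0.1372]
tool_rot: [-180.0, -0.1, -173.3]
ft_force: [-8.1, -0.8, 1.1]
finger_gap: 0.0343
```

drive_tool(motion=[[[0,0,-0.006,0,0.2],[0,0,-0.012,0,0.2],[0,0,-0.025,0,0.2],[0,0,-0.05,0,0.2],[0,0,-0.09,0,0.2]]])

```text
clock: 16.5
tcp_pos: [0.5005, -0.0976, 0.2269]
tool_rot: [179.9, -0.1, -173.3]
ft_force: [-0.4, -0.5, 0.0]
finger_gap: 0.0337
```

drive_tool(motion=[[[0,0,-0.04,0,0.2],[0,0,-0.06,0,0.2],[0,0,-0.06,0,0.2],[0,0,-0.06,0,0.2]]])

```text
clock: 16.9
tcp_pos: [0.5015, -0.0982, 0.2876]
tool_rot: [-179.9, 0.1, -173.3]
ft_force: [-0.5, 1.3, 0.1]
finger_gap: 0.0336
```

Run:
```python
from h import *
K,M,im,W=look('wrist','w8'); 
for t in ['flap','element_mid','element_hex']: find('wrist',t,K,M)
P=W.reshape(-1,3); w=P[:,:2]-well; x=w@wx;y=w@wy
for a in (-.01,0,.01):
    Q=P[(abs(x-a)<.004)&(abs(y)<.05)]; print(a,len(Q),np.nanpercentile(Q[:,2],[5,50,95]))
K,M,i2,W2=look('scene','s8'); 
for t in ['element_mid','plug_mid']: find('scene',t,K,M)
a=cv2.resize(i2[160:240,245:345],(500,400),interpolation=2)
cv2.imwrite('pics/c8.png',np.hstack([a,cv2.resize(im[100:340,190:370],(300,400),interpolation=2)])[...,::-1]); print(state()['ft_force'],state()['clock'])
```

```text
wrist flap 0.71 [ 0.4998 -0.097   0.1209] [279.7 191.8]
wrist element_hex 0.2 [ 0.5019 -0.0978  0.1196] [278.5 193.6]
-0.01 22507 [0.26883889 0.33054446 0.35143527]
0 5685 [0.12286381 0.31880731 0.34253818]
0.01 5175 [0.12283925 0.32126036 0.33415124]
scene plug_mid 0.42 [0.4862 0.2031 0.0374] [378.  257.5]
[-0.43540948 -0.00800533  0.44519052] 17.25
```

View pics/c8.png

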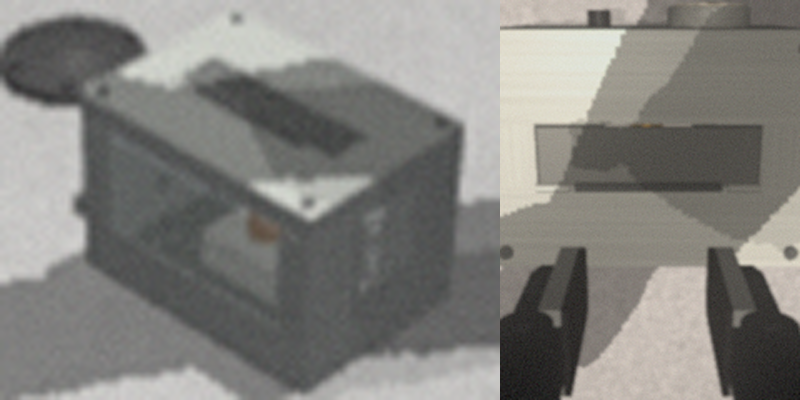

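The sight glass shows the bronze bellows sitting on the socket block at (262,228). The flap is shut flush across the port at z 0.123, and the gripper is clear.

```bash
python3 -c "
from station import *
print(hand_in())"
```

```text
the job is handed in; nothing more can be done
None
```

The bellows element is in the test well's socket with the flap shut over it, and the job is handed in. The robot clock read 17.25 s of the 54 s at my last reading.

**What I did:**
- **Pick-up:** I gripped the element by two flats of its hex head and lifted it straight out of the rest block.
- **Insertion:** I pushed the flap open with it, about 3 mm to the hinge-free side, then centred it over the socket and lowered it in small steps.
- **Seating:** I felt contact at TCP z 0.089, which puts the socket face about 3 mm above its lowest setting. I then held it pressed for about 1 s at 10 N. Just before that, the force briefly read 13.2 N vertical with 8 N sideways.
- **Release:** I opened the gripper to 34 mm, drew straight up and stopped clear at TCP z 0.288.

**Last checks:**
- **Flap:** the wrist picture shows it flush across the port, and depth readings give z 0.123 against 0.124 nominal. The reading on the strip nearest its free edge was blocked by the gripper, so the picture alone covers that part.
- **Element:** the scene picture shows the bellows standing on the socket block behind the sight glass. The network did not report it there; the wrist camera gave only a weak 0.2 hit for the head, at the flap's height.
- **Forces:** the highest readings on the well were about 15 N during the press and 8 N while drawing out. These are readings at the end of each move, so shorter peaks could have been missed.
- **Other objects:** the plug was found within about 5 mm of where it started, which is the network's accuracy. I did not re-measure the elbow, trap lid or hex key; the arm was never near them at bench height.

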